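Switch everything off before the main goes back on

TASK

The garage's power has tripped, so the pilot lamps on the control desk are dark and tell nothing: feel each of the four blue push-on/push-off switches and click off every one that is still on. Only when all four are off, turn the red main switch clockwise fully to its on stop and leave it there. Leave the other things on the bench and on the desk where they are.

Things in the scene. Friction and masses are not known exactly. Their poses are not given: they have to be found in the camera images.
- desk: grey control desk bolted to the bench, 220 deep (x), 420 wide (y); origin under its centre, x to its back. Front edge 55 high, then a white plate sloping up at 20 degrees (160 deep in plan), then a flat top 60 deep, 113 high. On the plate, from the +y end: four blue push-push caps in a row, then the red main switch; above them dark lamps 14 high, 62 up the slope from the caps, and a meter
- cap1 (a point): centre of the top face, at rest, of blue switch cap 1 (nearest the desk's +y end); z points out of the sloping plate along the cap's travel, y along the row (caps 70 apart). Does not move with the cap. Cap 24 diameter, top 17 above the plate and 93 above the bench, in a black bezel 31 diameter, 5 high. A light spring (0.6 to 1.3 N) always returns the cap to this height, switch on or off
- cap2 (a point): same point of cap 2. All caps work alike: behind each is a latching plunger with a 6 N spring (8 to 9 N pressed in, 2 N more if pressed at 40 mm/s). Switch OFF: the cap meets the plunger after about 1.5 mm of light travel. Switch ON: the plunger is caught further in and the cap meets it only after about 6.5 mm. Contacts give up to 1 mm more. From there to the firm stop is 9 mm when OFF, 4 mm when ON
- cap3 (a point): same point of cap 3. Each full press of a cap to its firm stop (10.5 to 11 mm of travel, where the force climbs past 11 N; it clicks over about 1 mm before) and release changes that switch, off to on or on to off; a press of less than 8.5 mm changes nothing. Any of the four may start on or off
- cap4 (a point): same point of cap 4 (nearest the main switch, 95 from its axis)
- main (a joint): angle of the main switch handle: 0 = off (bar pointing straight up the slope), turns clockwise as seen facing the plate, to its stop at 1.047 rad (60 degrees) = on; stiff (0.12 N m), stays where it is left
- main_grip (a point): middle of the red bar handle of the main switch, on its turning axis, 32 above the plate; turns with the handle: x along the bar (54 long), y across it (14 wide), z out of the plate. The bar stands from 15 to 45 above the plate, on a red disc of 50 diameter. A meter (44 diameter, 8 high) is centred 70 further up the slope
- catch1: the catch hidden behind cap 1, inside the desk: it bears the plunger's spring through a 3:1 lever (about 2 N) while switch 1 is on and nothing while it is off. Cannot be seen and does not move; origin on the switch's axis in the plate's surface
- catch2: the catch hidden behind cap 2, inside the desk: it bears the plunger's spring through a 3:1 lever (about 2 N) while switch 2 is on and nothing while it is off. Cannot be seen and does not move; origin on the switch's axis in the plate's surface
- catch3: the catch hidden behind cap 3, inside the desk: it bears the plunger's spring through a 3:1 lever (about 2 N) while switch 3 is on and nothing while it is off. Cannot be seen and does not move; origin on the switch's axis in the plate's surface
- catch4: the catch hidden behind cap 4, inside the desk: it bears the plunger's spring through a 3:1 lever (about 2 N) while switch 4 is on and nothing while it is off. Cannot be seen and does not move; origin on the switch's axis in the plate's surface
- spanner: steel spanner 200 long lying flat on the desk's flat top, bystander; origin at its middle, x along it
- screwdriver: screwdriver 200 long lying on the bench beside the desk, bystander; x along it
- bolt1: hex bolt 45 high standing on its head (27 across), bystander; origin under the head
- bolt2: another such bolt, bystander
- tin: small tin, 66 diameter, 85 high, green band, bystander; origin at its underside
- socket: steel socket, 26 diameter, 36 high, standing on the desk's flat top, bystander; origin at its underside
- carton: small white carton 50 x 90 x 35 on the desk's flat top, bystander; origin at its underside

How it is judged:
By the outcome, as a careful person would: the job done as asked, in the order asked, and still so for the second after the job is handed in, with the robot touching nothing.
It also fails if it takes over 61 s, if anything falls off the work surface, if the arm or the gripper's body presses on something with over 40 N, if the wrist force passes 120 N, or if a joint passes its speed limit or range.

ROBOT

A 6-joint arm with a two-finger parallel gripper is mounted at the origin on the work surface. World frame = base frame: x ahead of the robot, y to its left, z up, the work surface at z = 0. Lengths are in m, angles in rad, forces in N, time in s.
With the tool pointing down it reaches from about 0.35 to 0.775 m from the base axis. Payload 7.3 kg.
Tool frame: the origin (TCP) lies midway between the tips of the shut fingers; the grasp point (between the pads) lies 19 mm behind it (robot.tcp_to_grasp is the distance from the TCP to the grasp point, in m); x points along the fingers, z is the direction in which the jaws open and shut, and the axes are right-handed (so a half turn about x gives the same grasp; the last joint's range is limited). The gripper opens to 92 mm and grips with 3 to 60 N. Pads are 19 mm wide; open, the fingers measure 130 mm over their backs; the gripper's body (75 mm by 190 mm) begins 47 mm behind the grasp point.
Start: joints at [1.074, 0.342, 1.524, -0, 1.275, -0.146], TCP at [0.18, 0.493, 0.227] pointing down, gripper open.
Joint ranges: [-2.53, 2.53], [-0.77, 2.02], [0.04, 2.7], [-1, 4.14], [0.28, 2.66], [-3.11, 3.11]. Speed limits (rad/s): [2.57, 2.57, 3.14, 3.14, 3.14, 3.14].

INTERFACE

Orientations are given as [roll, pitch, yaw] about the fixed x, y, z axes, in that order (R = Rz(yaw) Ry(pitch) Rx(roll)).
In Python, from cell import robot gives the robot as it stands.
- The arm moves only by the tool move_arm, never from a script. Its argument "deltas" is a list of rows, each an object with "dp": the shift along the tool's x, y, z in m, a list of three; "turn": the turn, a rotation vector about the tool's x, y, z in degrees, a list of three. A call has 1 to 10 rows; each row is the pose to reach, as a shift and turn from the pose commanded when the call began, along the tool's axes at that moment; what a row does not reach only later rows make up. A row lasts 1/10 s, in which the tool goes at most 50 mm and 8.59 degrees, less where a joint would pass 70% of its speed; a pose out of reach is approached as far as the arm can. A call with a gripper value outside its range is refused whole. "hand" is the finger opening in m, from 0 to 0.0918, set as the call begins (left out, the last holds). The fingers move at their own pace and stop on an object; "squeeze" is the grip in N (left out, the last holds). Time passes only in rows, so rows that repeat a pose let the fingers close. It gives the time, the measured TCP pose, the force and the opening at its end, in the units of the state.
- robot.observe(): the state, without advancing time (a new reading comes with each control period).
- robot.read_camera(name): name is "side" or "top"; returns (picture, depth): 480x640x3 uint8, red, green, blue; 480x640 float32, m along the optical axis (not along the pixel's ray), 0 where there is no reading.
- robot.camera_info(name): a dict with "fx", "fy", "cx", "cy" (pixels), "R" (3x3) and "t" (3): a world point X has camera coordinates R X + t. Camera axes: x right, y down, z forward; pixel columns grow to the right and rows downward; lengths in m; the calibration is good to about 2 mm. A picture is of the moment at which its call begins. camera_info takes no time and is no camera call.
- robot.hand_in(): hands the job in, once; it reports no verdict.
The state is a dict: "time": time; "qpos": joint angles; "qvel": joint speeds; "joint_efforts": joint torques, N m; "tool_pos": TCP position; "tool_rot": TCP orientation; "contact_force": force on the tool from outside, world axes, zero at the start; "torque": the same for the moment, N m; "opening": finger opening in m.
Only numpy, scipy, OpenCV 4.12 (cv2) and the standard library are available. Lean on these libraries where they do the work, as an engineer would, in place of code of your own. Each camera call takes 0.05 s, during which the arm holds its last target.

## Working session

There is one attempt and no reset: what is moved stays moved. The work goes in short steps, Python scripts to look and compute and a tool call to move; the robot and the scene stay as the last step left them, time stands still between calls to the robot, and variables do not carry over. Pictures are saved under pics/ and viewed, and the job is handed in when it is done.

Besides the shell and the picture viewer there is one more tool, called after "Request:" by a JSON object that holds its "api" and its "payload". move_arm: Moves the arm, as the interface text tells. Its arguments: {"type":"object","properties":{"deltas":{"type":"array"},"hand":{"type":"number"},"squeeze":{"type":"number"}},"required":["deltas"]}

```bash
ls; mkdir -p pics; python3 - <<'E'
from cell import robot
import cv2,numpy as np
print(robot.observe())
for n in("side","top"):
    p,d=robot.read_camera(n); cv2.imwrite(f"pics/{n}0.png",p[:,:,::-1]); np.save(f"{n}_d.npy",d); np.save(f"{n}_p.npy",p)
    print(n,robot.camera_info(n))
E
```

```text
pics
{'time': 0.0, 'qpos': array([ 1.07399229e+00,  3.42728505e-01,  1.52501600e+00, -1.22812979e-05,
        1.27537978e+00, -1.45962796e-01]), 'qvel': array([-1.67852496e-03,  1.49059099e-03, -1.00915167e-03, -2.42894564e-05,
       -1.12973101e-05, -5.74638234e-04]), 'joint_efforts': array([ 1.24086666e-03, -4.31243598e+01, -2.44222087e+01,  7.16754911e-02,
        5.60031622e-02, -1.50385613e-04]), 'tool_pos': array([0.18020695, 0.4926752 , 0.22604231]), 'tool_rot': array([ 3.00329718,  1.56926464, -2.05992946]), 'contact_force': array([-0.26655948,  0.71487954, -0.39131877]), 'torque': array([-0.02592671, -0.00280732,  0.03222308]), 'opening': 0.09186862307443816}
side {'fx': 506.70360295102506, 'fy': 506.70360295102506, 'cx': 318.07319838167444, 'cy': 237.92595426105672, 'R': array([[ 0.99464209, -0.10185155,  0.01770212],
       [-0.06347661, -0.73686612, -0.67305203],
       [ 0.08159549,  0.66832221, -0.73938325]]), 't': array([-0.55245734,  0.09775629,  0.87624177])}
top {'fx': 558.426360278827, 'fy': 558.426360278827, 'cx': 320.0460606244565, 'cy': 230.09755213225768, 'R': array([[-0.00450352, -0.99971352,  0.02350753],
       [-0.99378415,  0.00185947, -0.11130859],
       [ 0.11123299, -0.02386269, -0.99350782]]), 't': array([-0.00629272,  0.58748052,  1.01274722])}
```

View pics/top0.png

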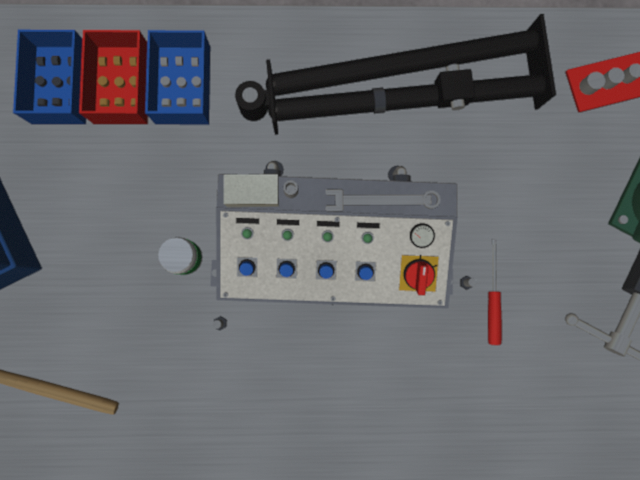

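View pics/side0.png

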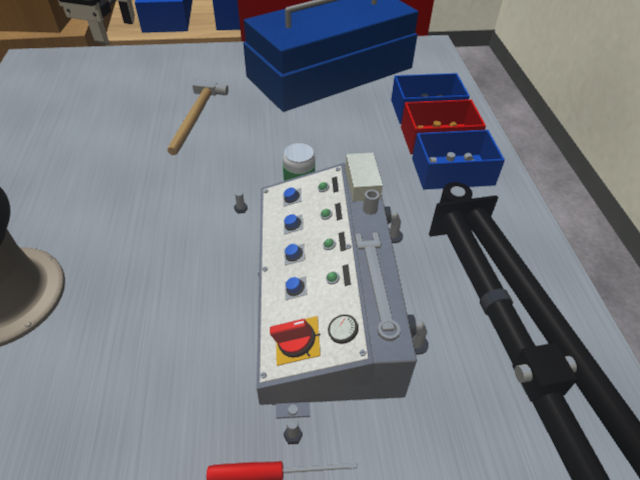

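The top view shows the four blue caps at about (247,268), (287,269), (326,270) and (365,272), with the red main switch at (420,275). The side view shows the same row at x≈292, y from 195 to 286, and the main switch at (293,337). Next I'll measure them.

```bash
cat > h.py <<'E'
import numpy as np,cv2
from cell import robot
def w(n,u,v,d):
    c=robot.camera_info(n);R=np.array(c['R']);t=np.array(c['t'])
    return R.T@(np.array([(u-c['cx'])/c['fx']*d,(v-c['cy'])/c['fy']*d,d])-t)
def atz(n,u,v,z):
    a=w(n,u,v,0.);b=w(n,u,v,1.);s=(z-a[2])/(b[2]-a[2]);return a+s*(b-a)
E
python3 - <<'E'
from h import *
for n in("top","side"):
    p=np.load(n+"_p.npy");d=np.load(n+"_d.npy")
    h=cv2.cvtColor(p,cv2.COLOR_RGB2HSV)
    m=((h[:,:,0]>105)&(h[:,:,0]<125)&(h[:,:,1]>150)&(h[:,:,2]>50)).astype(np.uint8)
    k,l,s,c=cv2.connectedComponentsWithStats(m)
    for i in range(1,k):
        if 60<s[i,4]<900:
            u,v=c[i]; P=[]
            ys,xs=np.where(l==i)
            pts=np.array([w(n,x,y,d[y,x]) for x,y in zip(xs,ys) if d[y,x]>0])
            # keep top-face pts: highest
            # plane-normal height along (-sin20,0,cos20)
            hh=pts@[-np.sin(.349),0,np.cos(.349)]; q=pts[hh>np.percentile(hh,90)-.004]
            print(n,c[i].round(1),s[i,4],pts.mean(0).round(4),q.mean(0).round(4),((q.max(0)+q.min(0))/2).round(4),len(q),np.ptp(q,axis=0).round(3))
    # plate plane
    r=((h[:,:,0]<8)|(h[:,:,0]>172))&(h[:,:,1]>150)
    ys,xs=np.where(r); 
    box=(abs(xs-420)<40)&(abs(ys-275)<40) if n=="top" else (abs(xs-293)<40)&(abs(ys-337)<40)
    pts=np.array([w(n,x,y,d[y,x]) for x,y in zip(xs[box],ys[box])])
    hh=pts@[-np.sin(.349),0,np.cos(.349)]
    q=pts[hh>hh.max()-.006]; print("bar top",len(q),q.mean(0).round(4),q.min(0).round(4),q.max(0).round(4))
    e=q[:,:2]-q[:,:2].mean(0);print(np.linalg.svd(e,full_matrices=False)[2][0])
    q=pts[(hh<np.percentile(hh,95)-.02)];print("disc",len(q),q.mean(0).round(4),q.min(0),q.max(0))
    wh=(h[:,:,1]<40)&(h[:,:,2]>150)
    ys,xs=np.where(wh); box=((xs>225)&(xs<445)&(ys>215)&(ys<300)) if n=="top" else ((xs>262)&(xs<345)&(ys>180)&(ys<380))
    pts=np.array([w(n,x,y,d[y,x]) for x,y in zip(xs[box],ys[box])])
    A=np.c_[pts[:,:2],np.ones(len(pts))];co=np.linalg.lstsq(A,pts[:,2],rcond=None)[0]
    for _ in range(5):
        g=abs(A@co-pts[:,2])<.002;co=np.linalg.lstsq(A[g],pts[g,2],rcond=None)[0]
    print("plane",co,g.sum(),len(g),np.degrees(np.arctan(np.hypot(*co[:2]))),np.degrees(np.arctan2(co[1],co[0])))
E
```

```text
top [  6.5 257.1] 275 [0.5345 0.5334 0.0994] [0.5157 0.5307 0.1023] [0.5212 0.5312 0.1057] 88 [0.035 0.025 0.02 ]
top [246.1 267.9] 143 [0.5145 0.1228 0.0927] [0.5132 0.1224 0.0934] [0.5135 0.1227 0.0941] 121 [0.019 0.021 0.012]
top [285.8 269.3] 141 [0.5119 0.0534 0.0924] [0.5103 0.0526 0.0934] [0.5098 0.0531 0.0942] 110 [0.019 0.021 0.01 ]
top [325.7 270.9] 145 [ 0.5088 -0.0163  0.0926] [ 0.5071 -0.0168  0.0936] [ 0.5078 -0.0168  0.0942] 114 [0.019 0.021 0.01 ]
top [365.3 272.2] 148 [ 0.5064 -0.0858  0.0922] [ 0.5046 -0.0866  0.0935] [ 0.5057 -0.0869  0.0941] 109 [0.019 0.022 0.01 ]
bar top 1 [0.4711 0.0168 1.0717] [0.4711 0.0168 1.0717] [0.4711 0.0168 1.0717]
[1. 0.]
disc 379 [ 0.5019 -0.177   0.0935] [ 0.47665873 -0.20534467  0.07921981] [ 0.52391705 -0.15659302  0.11051053]Traceback (most recent call last):
  File "<stdin>", line 27, in <module>
  File "h.py", line 4, in w
    c=robot.camera_info(n);R=np.array(c['R']);t=np.array(c['t'])
ValueError: time passes only in moves, steps and waits
```

```bash
cat > h.py <<'E'
import numpy as np,cv2
from cell import robot
C={n:robot.camera_info(n) for n in("top","side")}
def w(n,u,v,d):
    c=C[n];R=np.array(c['R']);t=np.array(c['t'])
    return R.T@(np.array([(u-c['cx'])/c['fx']*d,(v-c['cy'])/c['fy']*d,d])-t)
E
python3 - <<'E'
from h import *
for n in("top","side"):
    p=np.load(n+"_p.npy");d=np.load(n+"_d.npy")
    h=cv2.cvtColor(p,cv2.COLOR_RGB2HSV)
    m=((h[:,:,0]>105)&(h[:,:,0]<125)&(h[:,:,1]>150)&(h[:,:,2]>50)).astype(np.uint8)
    k,l,s,c=cv2.connectedComponentsWithStats(m)
    for i in range(1,k):
        if 60<s[i,4]<900:
            ys,xs=np.where((l==i)&(d>0))
            pts=np.array([w(n,x,y,d[y,x]) for x,y in zip(xs,ys)])
            hh=pts@[-np.sin(.349),0,np.cos(.349)]; q=pts[hh>np.percentile(hh,90)-.004]
            print(n,c[i].round(1),s[i,4],q.mean(0).round(4),((q.max(0)+q.min(0))/2).round(4),len(q))
    r=((h[:,:,0]<8)|(h[:,:,0]>172))&(h[:,:,1]>150)&(d>0)
    ys,xs=np.where(r); 
    box=(abs(xs-420)<40)&(abs(ys-275)<40) if n=="top" else (abs(xs-293)<40)&(abs(ys-337)<40)
    pts=np.array([w(n,x,y,d[y,x]) for x,y in zip(xs[box],ys[box])])
    hh=pts@[-np.sin(.349),0,np.cos(.349)]
    hm=np.percentile(hh,97); g=(hh>hm-.006)&(hh<hm+.006)
    q=pts[g]; print("bar top",len(q),q.mean(0).round(4),q.min(0).round(4),q.max(0).round(4))
    e=q-q.mean(0);print(np.linalg.svd(e,full_matrices=False)[2][0])
    q=pts[(hh<hm-.02)];print("disc",len(q),q.mean(0).round(4),q.min(0),q.max(0))
    wh=(h[:,:,1]<40)&(h[:,:,2]>150)&(d>0)
    ys,xs=np.where(wh); box=((xs>225)&(xs<445)&(ys>215)&(ys<300)) if n=="top" else ((xs>262)&(xs<345)&(ys>180)&(ys<380))
    pts=np.array([w(n,x,y,d[y,x]) for x,y in zip(xs[box],ys[box])])
    A=np.c_[pts[:,:2],np.ones(len(pts))];co=np.linalg.lstsq(A,pts[:,2],rcond=None)[0]
    for _ in range(5):
        g=abs(A@co-pts[:,2])<.002;co=np.linalg.lstsq(A[g],pts[g,2],rcond=None)[0]
    print("plane",co,g.sum(),len(g),np.degrees(np.arctan(np.hypot(*co[:2]))),np.degrees(np.arctan2(co[1],co[0])))
E
```

```text
top [  6.5 257.1] 275 [0.5157 0.5307 0.1023] [0.5212 0.5312 0.1057] 88
top [246.1 267.9] 143 [0.5132 0.1224 0.0934] [0.5135 0.1227 0.0941] 121
top [285.8 269.3] 141 [0.5103 0.0526 0.0934] [0.5098 0.0531 0.0942] 110
top [325.7 270.9] 145 [ 0.5071 -0.0168  0.0936] [ 0.5078 -0.0168  0.0942] 114
top [365.3 272.2] 148 [ 0.5046 -0.0866  0.0935] [ 0.5057 -0.0869  0.0941] 109
bar top 197 [ 0.491  -0.1808  0.1189] [ 0.468  -0.1897  0.1091] [ 0.5171 -0.1739  0.1298]
[-0.94290019  0.06570738 -0.32652991]
disc 382 [ 0.5018 -0.177   0.0936] [ 0.47665873 -0.20534467  0.07921981] [ 0.52391705 -0.15659302  0.11084388]
plane [ 0.36378806 -0.01511375 -0.10799211] 9390 12938 20.006660047930463 -2.379012276156902
side [226.  14.] 676 [ 0.3283  1.4085 -0.1019] [ 0.3399  1.4072 -0.1047] 91
side [289.1 192. ] 70 [0.5126 0.1189 0.0919] [0.5124 0.1185 0.0921] 70
side [290.2 219.1] 79 [0.5099 0.0491 0.0921] [0.5097 0.0494 0.0916] 79
side [291.1 249.3] 92 [ 0.507  -0.0203  0.092 ] [ 0.5075 -0.0197  0.0917] 91
side [292.2 283. ] 110 [ 0.504  -0.0902  0.0922] [ 0.5039 -0.0894  0.0921] 110
bar top 229 [ 0.4884 -0.1852  0.1173] [ 0.4668 -0.1912  0.1076] [ 0.5162 -0.1767  0.1277]
[-0.94030907  0.07410486 -0.33215557]
disc 309 [ 0.4995 -0.1978  0.0921] [ 0.47544316 -0.20835065  0.07827291] [ 0.52106677 -0.1884      0.10077408]
plane [ 0.36438065 -0.01589979 -0.109319  ] 10516 11822 20.03829711343551 -2.4985233037484895
```

```bash
cat >> h.py <<'E'
from scipy.spatial.transform import Rotation as Ro
yaw=np.radians(-2.4);a=np.radians(20)
S=np.array([np.cos(yaw)*np.cos(a),np.sin(yaw)*np.cos(a),np.sin(a)])  # up slope
Y=np.array([-np.sin(yaw),np.cos(yaw),0]); N=np.cross(S,Y)
c0=np.array([.5119,.051,.0930]) # cap2
caps=[c0+Y*.07*k for k in(1,0,-1,-2)]
mainp=c0-Y*(.14+.095)-N*.017 # plate point at main axis
def rt(zs=1):
    x=-N;z=Y*zs;return np.c_[x,np.cross(z,x),z]
def cur():
    o=robot.observe();return o,np.array(o['tool_pos']),Ro.from_euler('xyz',o['tool_rot']).as_matrix()
def delta(P,R=None):
    o,p,Rc=cur(); print("dp mm",(Rc.T@(P-p)*1000).round(2),end=' ')
    if R is not None: print("turn",np.degrees(Ro.from_matrix(Rc.T@R).as_rotvec()).round(2))
    else: print()
E
python3 - <<'E'
from h import *
print(N,S,Y,caps,mainp, mainp+N*.045); print(cur()[2].round(3))
for z in(1,-1): delta(caps[0]+N*.08,rt(z))
E
```

```text
[-0.34172013  0.01432232  0.93969262] [ 0.93886835 -0.03935024  0.34202014] [0.04187565 0.99912283 0.        ] [array([0.5148313, 0.1209386, 0.093    ]), array([0.5119, 0.051 , 0.093 ]), array([ 0.5089687, -0.0189386,  0.093    ]), array([ 0.50603741, -0.0888772 ,  0.093     ])] [ 0.50786846 -0.18403734  0.07702523] [ 0.49249106 -0.18339284  0.11931139]
[[-0.001 -0.939  0.344]
 [-0.001  0.344  0.939]
 [-1.     0.    -0.001]]
dp mm [  58.17 -415.96 -242.41] turn [-17.51  -3.16 -19.87]
dp mm [  58.17 -415.96 -242.41] turn [160.05 -28.26   4.5 ]
```

```bash
sed -i 's/\.5119,/.5105,/' h.py; python3 - <<'E'
from h import *
delta(caps[0]+N*.06,rt(1))
E
```

```text
dp mm [  76.96 -421.17 -240.78] turn [-17.51  -3.16 -19.87]
```

Request:
{"api": "move_arm", "payload": {"deltas": [{"dp": [0.058, -0.416, -0.242], "turn": [-17.5, -3.15, -19.85]}, {"dp": [0.058, -0.416, -0.242], "turn": [-17.5, -3.15, -19.85]}, {"dp": [0.058, -0.416, -0.242], "turn": [-17.5, -3.15, -19.85]}, {"dp": [0.058, -0.416, -0.242], "turn": [-17.5, -3.15, -19.85]}, {"dp": [0.058, -0.416, -0.242], "turn": [-17.5, -3.15, -19.85]}, {"dp": [0.058, -0.416, -0.242], "turn": [-17.5, -3.15, -19.85]}, {"dp": [0.058, -0.416, -0.242], "turn": [-17.5, -3.15, -19.85]}, {"dp": [0.058, -0.416, -0.242], "turn": [-17.5, -3.15, -19.85]}, {"dp": [0.058, -0.416, -0.242], "turn": [-17.5, -3.15, -19.85]}, {"dp": [0.058, -0.416, -0.242], "turn": [-17.5, -3.15, -19.85]}], "hand": 0, "squeeze": 20}}

```text
time: 1.1
tool_pos: [0.4892, 0.1201, 0.1683]
tool_rot: [-1.568, 1.221, -0.042]
contact_force: [0.8, -0.0, -0.4]
opening: 0.0161
```

Request:
{"api": "move_arm", "payload": {"deltas": [{"dp": [0, 0, 0]}, {"dp": [0, 0, 0]}, {"dp": [0, 0, 0]}]}}

```text
invalid input
```

```bash
python3 - <<'E'
from h import *
delta(caps[0]+N*.005,rt(1)); print(robot.observe())
p,d=robot.read_camera("top"); cv2.imwrite("pics/t1.png",p[:,:,::-1])
E
```

```text
dp mm [74.03  3.1   1.81] turn [-0.13  0.    0.02]
{'time': 1.1, 'qpos': array([ 0.12466564,  0.20782139,  1.95714285, -0.09587568,  0.63378035,
       -1.33446914]), 'qvel': array([-0.73964328,  0.26006821, -0.20400535,  0.40870188, -0.11679161,
       -1.00373779]), 'joint_efforts': array([  2.34584078, -34.64267492, -20.67557216,  -0.83096752,
        -1.36547931,   0.90604026]), 'tool_pos': array([0.48922704, 0.12013219, 0.16831771]), 'tool_rot': array([-1.56824578,  1.22130636, -0.04165822]), 'contact_force': array([ 0.82528883, -0.03864221, -0.38415096]), 'torque': array([0.04034167, 0.23793796, 0.02445815]), 'opening': 0.01607622872560551}
```

Request:
{"api": "move_arm", "payload": {"deltas": [{"dp": [0.04, 0.003, 0.0], "turn": [0, 0, 0]}, {"dp": [0.06, 0.003, 0.0], "turn": [0, 0, 0]}, {"dp": [0.06, 0.003, 0], "turn": [0, 0, 0]}, {"dp": [0.06, 0.003, 0], "turn": [0, 0, 0]}, {"dp": [0.06, 0.003, 0], "turn": [0, 0, 0]}, {"dp": [0.06, 0.003, 0], "turn": [0, 0, 0]}]}}

```text
time: 1.75
tool_pos: [0.5059, 0.1225, 0.1126]
tool_rot: [-1.566, 1.219, -0.037]
contact_force: [0.1, -0.1, -0.9]
opening: 0.0003
```

```bash
python3 - <<'E'
from h import *
delta(caps[0],rt(1)); o=robot.observe();print(o['contact_force']@N,o['contact_force'],o['opening'])
p,d=robot.read_camera("side"); cv2.imwrite("pics/s2.png",cv2.resize(p[140:320,200:440,::-1],None,fx=3,fy=3))
p,d=robot.read_camera("top"); cv2.imwrite("pics/t2.png",p[:,:,::-1])
E
```

```text
dp mm [20.99 -0.33 -1.31] turn [-0.    0.09  0.14]
-0.8890467550866346 [ 0.1193799  -0.08907705 -0.90133351] 0.00028530986213501196
```

View pics/s2.png

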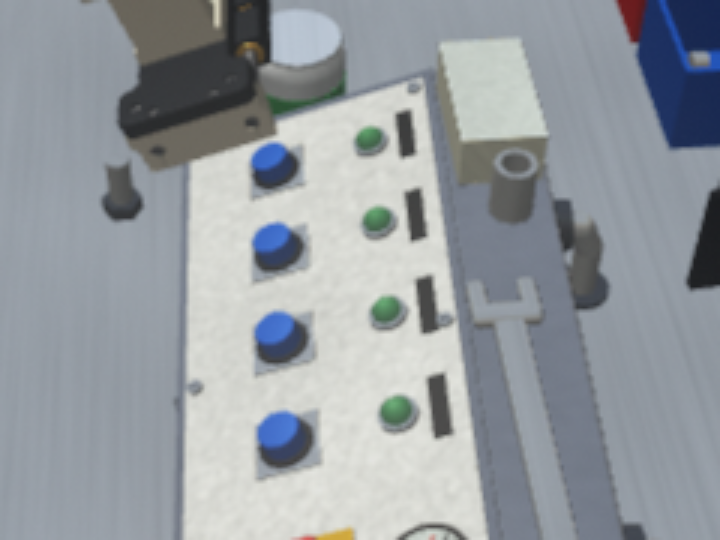

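View pics/t2.png

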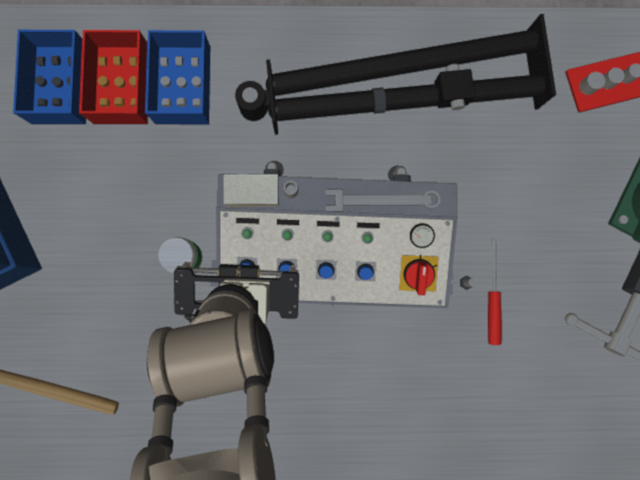

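```bash
python3 - <<'E'
from h import *
p,d=robot.read_camera("side"); cv2.imwrite("pics/s3.png",p[:,:,::-1])
c=C["side"]
for P in(cur()[1],caps[0],cur()[1]+N*.066):
    q=np.array(c['R'])@P+c['t'];print(q[0]/q[2]*c['fx']+c['cx'],q[1]/q[2]*c['fy']+c['cy'])
E
```

```text
284.9785490675902 182.61761081308083
289.5031584302886 190.7831825142595
270.69513533129805 155.72097437742042
```

View pics/s3.png

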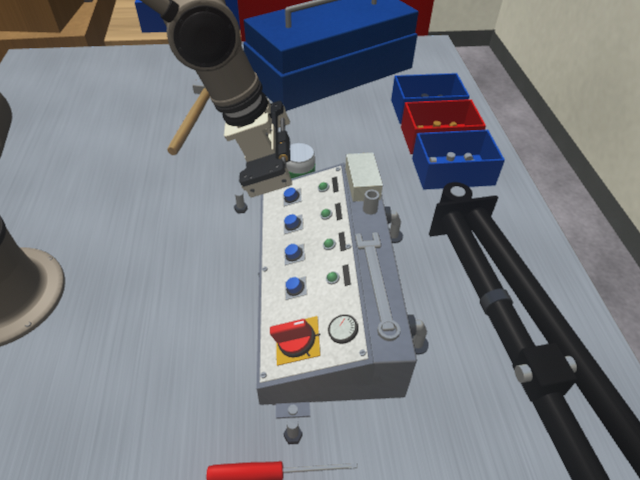

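The fingertip is 21 mm off cap 1 along the normal, and the rest of the gripper is clear of everything. I'll lower it to just above the cap, then feel.

Request:
{"api": "move_arm", "payload": {"deltas": [{"dp": [0.01, 0, -0.001], "turn": [0, 0, 0]}, {"dp": [0.018, 0, -0.001], "turn": [0, 0, 0]}, {"dp": [0.018, 0, -0.001], "turn": [0, 0, 0]}, {"dp": [0.018, 0, -0.001], "turn": [0, 0, 0]}, {"dp": [0.018, 0, -0.001], "turn": [0, 0, 0]}]}}

```text
time: 2.4
tool_pos: [0.5117, 0.1209, 0.0943]
tool_rot: [-1.568, 1.222, -0.039]
contact_force: [0.6, -0.7, -0.3]
opening: 0.0005
```

```bash
cat > st.py <<'E'
from h import *
import sys
k=int(sys.argv[1])-1
fs=[]
o=robot.observe();_,p,R=cur()
r=R.T@(caps[k]-p)*1000
print("t",round(o['time'],2),"to cap (x depth left, y, z) mm",r.round(2),"depth",round(-((p-caps[k])@N)*1000,2),"F_N",round(o['contact_force']@N,2), "vel",np.abs(o['qvel']).max().round(4))
E
python3 st.py 1; python3 st.py 1
```

```text
t 2.4 to cap (x depth left, y, z) mm [ 1.79 -1.18  0.1 ] depth -1.79 F_N -0.46 vel 0.0048
t 2.4 to cap (x depth left, y, z) mm [ 1.79 -1.18  0.1 ] depth -1.79 F_N -0.46 vel 0.0048
```

Request:
{"api": "move_arm", "payload": {"deltas": [{"dp": [0.001, 0, 0], "turn": [0, 0, 0]}, {"dp": [0.002, 0, 0], "turn": [0, 0, 0]}, {"dp": [0.002, 0, 0], "turn": [0, 0, 0]}]}}

```text
time: 2.7
tool_pos: [0.5125, 0.1209, 0.0926]
tool_rot: [-1.567, 1.221, -0.039]
contact_force: [0.3, 0.6, -0.2]
opening: 0.0003
```

Request:
{"api": "move_arm", "payload": {"deltas": [{"dp": [0.001, 0, 0], "turn": [0, 0, 0]}, {"dp": [0.001, 0, 0], "turn": [0, 0, 0]}]}}

```text
time: 2.9
tool_pos: [0.5129, 0.1209, 0.0916]
tool_rot: [-1.567, 1.221, -0.039]
contact_force: [0.5, 0.4, 1.0]
opening: 0.0008
```

Request:
{"api": "move_arm", "payload": {"deltas": [{"dp": [0.001, 0, 0], "turn": [0, 0, 0]}, {"dp": [0.001, 0, 0], "turn": [0, 0, 0]}]}}

```text
time: 3.1
tool_pos: [0.5132, 0.1209, 0.0906]
tool_rot: [-1.567, 1.221, -0.039]
contact_force: [0.6, 0.4, 0.9]
opening: 0.0004
```

Request:
{"api": "move_arm", "payload": {"deltas": [{"dp": [0.001, 0, 0], "turn": [0, 0, 0]}, {"dp": [0.001, 0, 0], "turn": [0, 0, 0]}]}}

```text
time: 3.3
tool_pos: [0.5135, 0.1208, 0.0896]
tool_rot: [-1.568, 1.221, -0.039]
contact_force: [0.4, 0.0, 0.2]
opening: 0.0003
```

Request:
{"api": "move_arm", "payload": {"deltas": [{"dp": [0.001, 0, 0], "turn": [0, 0, 0]}, {"dp": [0.001, 0, 0], "turn": [0, 0, 0]}]}}

```text
time: 3.5
tool_pos: [0.5138, 0.1208, 0.0887]
tool_rot: [-1.567, 1.221, -0.039]
contact_force: [0.9, 0.0, 0.7]
opening: 0.0005
```

```bash
python3 st.py 1
```

```text
t 3.5 to cap (x depth left, y, z) mm [-4.18 -1.08  0.09] depth 4.18 F_N 0.3 vel 0.0023
```

Request:
{"api": "move_arm", "payload": {"deltas": [{"dp": [0.001, 0, 0], "turn": [0, 0, 0]}, {"dp": [0.001, 0, 0], "turn": [0, 0, 0]}]}}

```text
time: 3.7
tool_pos: [0.5142, 0.1208, 0.0878]
tool_rot: [-1.567, 1.221, -0.039]
contact_force: [0.8, 0.9, 0.9]
opening: 0.0007
```

Request:
{"api": "move_arm", "payload": {"deltas": [{"dp": [0.001, 0, 0], "turn": [0, 0, 0]}, {"dp": [0.001, 0, 0], "turn": [0, 0, 0]}]}}

```text
time: 3.9
tool_pos: [0.5144, 0.1208, 0.0871]
tool_rot: [-1.567, 1.221, -0.039]
contact_force: [-3.0, 0.5, 4.6]
opening: 0.0004
```

Request:
{"api": "move_arm", "payload": {"deltas": [{"dp": [0.001, 0, 0], "turn": [0, 0, 0]}, {"dp": [0.001, 0, 0], "turn": [0, 0, 0]}]}}

```text
time: 4.1
tool_pos: [0.5147, 0.1208, 0.0863]
tool_rot: [-1.568, 1.221, -0.039]
contact_force: [-3.7, 0.0, 7.3]
opening: 0.0006
```

```bash
python3 st.py 1
```

```text
t 4.1 to cap (x depth left, y, z) mm [-6.73 -1.08  0.08] depth 6.73 F_N 8.16 vel 0.0029
```

Request:
{"api": "move_arm", "payload": {"deltas": [{"dp": [0.001, 0, 0], "turn": [0, 0, 0]}, {"dp": [0.001, 0, 0], "turn": [0, 0, 0]}]}}

```text
time: 4.3
tool_pos: [0.5151, 0.1208, 0.0854]
tool_rot: [-1.568, 1.221, -0.039]
contact_force: [-2.1, 0.3, 6.6]
opening: 0.0004
```

Request:
{"api": "move_arm", "payload": {"deltas": [{"dp": [0.001, 0, 0], "turn": [0, 0, 0]}, {"dp": [0.001, 0, 0], "turn": [0, 0, 0]}]}}

```text
time: 4.5
tool_pos: [0.5154, 0.1208, 0.0845]
tool_rot: [-1.568, 1.221, -0.039]
contact_force: [-3.9, -0.9, 8.2]
opening: 0.0003
```

Request:
{"api": "move_arm", "payload": {"deltas": [{"dp": [0.001, 0, 0], "turn": [0, 0, 0]}, {"dp": [0.001, 0, 0], "turn": [0, 0, 0]}]}}

```text
time: 4.7
tool_pos: [0.5157, 0.1208, 0.0836]
tool_rot: [-1.568, 1.221, -0.039]
contact_force: [-3.9, 0.6, 7.5]
opening: 0.0006
```

```bash
python3 st.py 1
```

```text
t 4.7 to cap (x depth left, y, z) mm [-9.64 -1.05  0.09] depth 9.64 F_N 8.44 vel 0.0034
```

Request:
{"api": "move_arm", "payload": {"deltas": [{"dp": [0.001, 0, 0], "turn": [0, 0, 0]}, {"dp": [0.001, 0, 0], "turn": [0, 0, 0]}]}}

```text
time: 4.9
tool_pos: [0.516, 0.1208, 0.083]
tool_rot: [-1.568, 1.221, -0.039]
contact_force: [-6.9, 0.1, 14.1]
opening: 0.0006
```

```bash
python3 st.py 1
```

```text
t 4.9 to cap (x depth left, y, z) mm [-10.22  -1.02   0.08] depth 10.22 F_N 15.56 vel 0.0039
```

Request:
{"api": "move_arm", "payload": {"deltas": [{"dp": [-0.004, 0, 0], "turn": [0, 0, 0]}, {"dp": [-0.008, 0, 0], "turn": [0, 0, 0]}, {"dp": [-0.014, 0, 0], "turn": [0, 0, 0]}, {"dp": [-0.014, 0, 0], "turn": [0, 0, 0]}, {"dp": [-0.014, 0, 0], "turn": [0, 0, 0]}, {"dp": [-0.011, 0, 0], "turn": [0, 0, 0]}, {"dp": [-0.009, 0, 0], "turn": [0, 0, 0]}, {"dp": [-0.007, 0, 0], "turn": [0, 0, 0]}, {"dp": [-0.007, 0, 0], "turn": [0, 0, 0]}, {"dp": [-0.007, 0, 0], "turn": [0, 0, 0]}]}}

```text
time: 5.9
tool_pos: [0.5138, 0.1209, 0.0888]
tool_rot: [-1.568, 1.221, -0.039]
contact_force: [-3.0, 0.5, 5.5]
opening: 0.0005
```

```bash
python3 st.py 1
```

```text
t 5.9 to cap (x depth left, y, z) mm [-4.11 -1.07  0.07] depth 4.11 F_N 6.23 vel 0.0026
```

Cap 1 was on: the plunger was met at about 6 mm and the stop was firm at 15 N. After one full press it reads 6.2 N at 4.1 mm, where it read 0.3 N before, so it is now off. Next is cap 2.

Request:
{"api": "move_arm", "payload": {"deltas": [{"dp": [-0.008, 0, 0], "turn": [0, 0, 0]}, {"dp": [-0.015, -0.001, 0], "turn": [0, 0, 0]}, {"dp": [-0.015, -0.001, -0.02], "turn": [0, 0, 0]}, {"dp": [-0.015, -0.001, -0.04], "turn": [0, 0, 0]}, {"dp": [-0.015, -0.001, -0.06], "turn": [0, 0, 0]}, {"dp": [-0.015, -0.001, -0.07], "turn": [0, 0, 0]}, {"dp": [-0.015, -0.001, -0.07], "turn": [0, 0, 0]}, {"dp": [-0.01, -0.001, -0.07], "turn": [0, 0, 0]}, {"dp": [-0.007, -0.001, -0.07], "turn": [0, 0, 0]}, {"dp": [-0.007, -0.001, -0.07], "turn": [0, 0, 0]}]}}

```text
time: 6.9
tool_pos: [0.5092, 0.0515, 0.095]
tool_rot: [-1.567, 1.222, -0.038]
contact_force: [0.1, -0.1, 0.6]
opening: 0.0003
```

```bash
python3 st.py 2
```

```text
t 6.9 to cap (x depth left, y, z) mm [ 2.33 -0.58 -0.5 ] depth -2.33 F_N 0.55 vel 0.0085
```

Request:
{"api": "move_arm", "payload": {"deltas": [{"dp": [0.002, 0, 0], "turn": [0, 0, 0]}, {"dp": [0.004, 0, 0], "turn": [0, 0, 0]}, {"dp": [0.004, 0, 0], "turn": [0, 0, 0]}, {"dp": [0.004, 0, 0], "turn": [0, 0, 0]}]}}

```text
time: 7.3
tool_pos: [0.5107, 0.0513, 0.092]
tool_rot: [-1.567, 1.221, -0.038]
contact_force: [-3.2, 3.2, 5.6]
opening: 0.0006
```

```bash
python3 st.py 2
```

```text
t 7.3 to cap (x depth left, y, z) mm [-0.95 -0.18 -0.32] depth 0.95 F_N 6.44 vel 0.0018
```

Request:
{"api": "move_arm", "payload": {"deltas": [{"dp": [0.001, 0, 0], "turn": [0, 0, 0]}, {"dp": [0.002, 0, 0], "turn": [0, 0, 0]}, {"dp": [0.0025, 0, 0], "turn": [0, 0, 0]}, {"dp": [0.0025, 0, 0], "turn": [0, 0, 0]}]}}

```text
time: 7.7
tool_pos: [0.5115, 0.0513, 0.0898]
tool_rot: [-1.567, 1.221, -0.038]
contact_force: [-2.7, 2.4, 6.3]
opening: 0.0003
```

```bash
python3 st.py 2
```

```text
t 7.7 to cap (x depth left, y, z) mm [-3.33 -0.18 -0.32] depth 3.33 F_N 6.9 vel 0.0013
```

Cap 2 is off: it holds a steady 6.4–6.9 N from 1 to 3.3 mm. Next is cap 3.

Request:
{"api": "move_arm", "payload": {"deltas": [{"dp": [-0.008, 0, 0], "turn": [0, 0, 0]}, {"dp": [-0.015, 0, 0], "turn": [0, 0, 0]}, {"dp": [-0.015, 0, -0.02], "turn": [0, 0, 0]}, {"dp": [-0.015, 0, -0.04], "turn": [0, 0, 0]}, {"dp": [-0.015, 0, -0.06], "turn": [0, 0, 0]}, {"dp": [-0.015, 0, -0.07], "turn": [0, 0, 0]}, {"dp": [-0.015, 0, -0.07], "turn": [0, 0, 0]}, {"dp": [-0.01, 0, -0.07], "turn": [0, 0, 0]}, {"dp": [-0.007, 0, -0.07], "turn": [0, 0, 0]}, {"dp": [-0.007, 0, -0.07], "turn": [0, 0, 0]}]}}

```text
time: 8.7
tool_pos: [0.5061, -0.0183, 0.0954]
tool_rot: [-1.567, 1.222, -0.037]
contact_force: [-0.6, 0.1, -0.0]
opening: 0.0004
```

```bash
python3 st.py 3
```

```text
t 8.7 to cap (x depth left, y, z) mm [ 2.79 -0.62 -0.59] depth -2.79 F_N 0.18 vel 0.0103
```

Request:
{"api": "move_arm", "payload": {"deltas": [{"dp": [0.002, 0, 0], "turn": [0, 0, 0]}, {"dp": [0.004, 0, 0], "turn": [0, 0, 0]}, {"dp": [0.004, 0, 0], "turn": [0, 0, 0]}, {"dp": [0.004, 0, 0], "turn": [0, 0, 0]}]}}

```text
time: 9.1
tool_pos: [0.5076, -0.0189, 0.0922]
tool_rot: [-1.567, 1.222, -0.038]
contact_force: [-0.5, 0.3, 0.1]
opening: 0.0005
```

```bash
python3 st.py 3
```

```text
t 9.1 to cap (x depth left, y, z) mm [-0.78 -0.23 -0.05] depth 0.78 F_N 0.23 vel 0.0038
```

Request:
{"api": "move_arm", "payload": {"deltas": [{"dp": [0.001, 0, 0], "turn": [0, 0, 0]}, {"dp": [0.002, 0, 0], "turn": [0, 0, 0]}, {"dp": [0.0025, 0, 0], "turn": [0, 0, 0]}, {"dp": [0.0025, 0, 0], "turn": [0, 0, 0]}]}}

```text
time: 9.5
tool_pos: [0.5086, -0.0191, 0.0899]
tool_rot: [-1.567, 1.221, -0.039]
contact_force: [-0.4, 0.2, 0.0]
opening: 0.0006
```

```bash
python3 st.py 3
```

```text
t 9.5 to cap (x depth left, y, z) mm [-3.3  -0.14  0.13] depth 3.3 F_N 0.14 vel 0.0024
```

Cap 3 meets no plunger at 3.3 mm, so it looks on. I'll press on in steps.

Request:
{"api": "move_arm", "payload": {"deltas": [{"dp": [0.001, 0, 0], "turn": [0, 0, 0]}, {"dp": [0.0015, 0, 0], "turn": [0, 0, 0]}, {"dp": [0.0015, 0, 0], "turn": [0, 0, 0]}]}}

```text
time: 9.8
tool_pos: [0.5091, -0.0191, 0.0884]
tool_rot: [-1.567, 1.221, -0.039]
contact_force: [-0.3, 0.7, 0.7]
opening: 0.0007
```

```bash
python3 st.py 3
```

```text
t 9.8 to cap (x depth left, y, z) mm [-4.8  -0.17  0.1 ] depth 4.8 F_N 0.82 vel 0.003
```

Request:
{"api": "move_arm", "payload": {"deltas": [{"dp": [0.001, 0, 0], "turn": [0, 0, 0]}, {"dp": [0.002, 0, 0], "turn": [0, 0, 0]}, {"dp": [0.002, 0, 0], "turn": [0, 0, 0]}]}}

```text
time: 10.1
tool_pos: [0.5097, -0.0191, 0.0869]
tool_rot: [-1.568, 1.221, -0.039]
contact_force: [-3.8, 0.1, 6.0]
opening: 0.0006
```

```bash
python3 st.py 3
```

```text
t 10.1 to cap (x depth left, y, z) mm [-6.49 -0.11  0.11] depth 6.49 F_N 6.96 vel 0.0029
```

Its plunger is met deep, so cap 3 is on. I'll press it to the stop.

Request:
{"api": "move_arm", "payload": {"deltas": [{"dp": [0.001, 0, 0], "turn": [0, 0, 0]}, {"dp": [0.002, 0, 0], "turn": [0, 0, 0]}, {"dp": [0.003, 0, 0], "turn": [0, 0, 0]}, {"dp": [0.004, 0, 0], "turn": [0, 0, 0]}, {"dp": [0.004, 0, 0], "turn": [0, 0, 0]}]}}

```text
time: 10.6
tool_pos: [0.5109, -0.0192, 0.0834]
tool_rot: [-1.568, 1.221, -0.039]
contact_force: [-6.8, -0.3, 10.8]
opening: 0.0005
```

```bash
python3 st.py 3
```

```text
t 10.6 to cap (x depth left, y, z) mm [-10.15  -0.1    0.13] depth 10.15 F_N 12.44 vel 0.0028
```

Request:
{"api": "move_arm", "payload": {"deltas": [{"dp": [0.0005, 0, 0], "turn": [0, 0, 0]}, {"dp": [0.0005, 0, 0], "turn": [0, 0, 0]}]}}

```text
time: 10.8
tool_pos: [0.511, -0.0192, 0.0833]
tool_rot: [-1.568, 1.221, -0.039]
contact_force: [-8.9, -0.1, 14.3]
opening: 0.0004
```

Request:
{"api": "move_arm", "payload": {"deltas": [{"dp": [-0.004, 0, 0], "turn": [0, 0, 0]}, {"dp": [-0.008, 0, 0], "turn": [0, 0, 0]}, {"dp": [-0.014, 0, 0], "turn": [0, 0, 0]}, {"dp": [-0.014, 0, 0], "turn": [0, 0, 0]}, {"dp": [-0.014, 0, 0], "turn": [0, 0, 0]}, {"dp": [-0.011, 0, 0], "turn": [0, 0, 0]}, {"dp": [-0.009, 0, 0], "turn": [0, 0, 0]}, {"dp": [-0.008, 0, 0], "turn": [0, 0, 0]}, {"dp": [-0.008, 0, 0], "turn": [0, 0, 0]}, {"dp": [-0.008, 0, 0], "turn": [0, 0, 0]}]}}

```text
time: 11.8
tool_pos: [0.5087, -0.0191, 0.09]
tool_rot: [-1.568, 1.221, -0.039]
contact_force: [-3.0, -0.8, 6.5]
opening: 0.0004
```

```bash
python3 st.py 3
```

```text
t 11.8 to cap (x depth left, y, z) mm [-3.24  0.01  0.12] depth 3.24 F_N 7.14 vel 0.0014
```

Cap 3 is now off: 7.1 N at 3.2 mm, where it read 0.1 N before. Next is cap 4.

Request:
{"api": "move_arm", "payload": {"deltas": [{"dp": [-0.008, 0, 0], "turn": [0, 0, 0]}, {"dp": [-0.015, 0, 0], "turn": [0, 0, 0]}, {"dp": [-0.015, 0, -0.02], "turn": [0, 0, 0]}, {"dp": [-0.015, 0, -0.04], "turn": [0, 0, 0]}, {"dp": [-0.015, 0, -0.06], "turn": [0, 0, 0]}, {"dp": [-0.015, 0, -0.07], "turn": [0, 0, 0]}, {"dp": [-0.015, 0, -0.07], "turn": [0, 0, 0]}, {"dp": [-0.01, 0, -0.07], "turn": [0, 0, 0]}, {"dp": [-0.007, 0, -0.07], "turn": [0, 0, 0]}, {"dp": [-0.007, 0, -0.07], "turn": [0, 0, 0]}]}}

```text
time: 12.8
tool_pos: [0.5029, -0.0881, 0.0958]
tool_rot: [-1.566, 1.223, -0.037]
contact_force: [0.5, 0.2, 0.0]
opening: 0.0005
```

Request:
{"api": "move_arm", "payload": {"deltas": [{"dp": [0.002, 0, 0], "turn": [0, 0, 0]}, {"dp": [0.004, 0, 0], "turn": [0, 0, 0]}, {"dp": [0.004, 0, 0], "turn": [0, 0, 0]}, {"dp": [0.004, 0, 0], "turn": [0, 0, 0]}]}}

```text
time: 13.2
tool_pos: [0.5045, -0.0888, 0.0926]
tool_rot: [-1.567, 1.221, -0.038]
contact_force: [-0.2, 0.2, 0.9]
opening: 0.0006
```

```bash
python3 st.py 4
```

```text
t 13.2 to cap (x depth left, y, z) mm [-0.33 -0.25 -0.03] depth 0.33 F_N 0.96 vel 0.0029
```

Request:
{"api": "move_arm", "payload": {"deltas": [{"dp": [0.001, 0, 0], "turn": [0, 0, 0]}, {"dp": [0.002, 0, 0], "turn": [0, 0, 0]}, {"dp": [0.003, 0, 0], "turn": [0, 0, 0]}, {"dp": [0.003, 0, 0], "turn": [0, 0, 0]}]}}

```text
time: 13.6
tool_pos: [0.5056, -0.089, 0.0897]
tool_rot: [-1.567, 1.221, -0.039]
contact_force: [-0.6, 1.0, 0.9]
opening: 0.0004
```

```bash
python3 st.py 4
```

```text
t 13.6 to cap (x depth left, y, z) mm [-3.4  -0.2   0.12] depth 3.4 F_N 1.05 vel 0.0028
```

Cap 4 feels on too, so I'll press it to the stop.

Request:
{"api": "move_arm", "payload": {"deltas": [{"dp": [0.001, 0, 0], "turn": [0, 0, 0]}, {"dp": [0.002, 0, 0], "turn": [0, 0, 0]}, {"dp": [0.0035, 0, 0], "turn": [0, 0, 0]}, {"dp": [0.0035, 0, 0], "turn": [0, 0, 0]}]}}

```text
time: 14.0
tool_pos: [0.5067, -0.0891, 0.0867]
tool_rot: [-1.568, 1.221, -0.039]
contact_force: [-4.0, 0.3, 7.1]
opening: 0.0002
```

```bash
python3 st.py 4
```

```text
t 14.0 to cap (x depth left, y, z) mm [-6.62 -0.18  0.11] depth 6.62 F_N 8.0 vel 0.0035
```

Request:
{"api": "move_arm", "payload": {"deltas": [{"dp": [0.001, 0, 0], "turn": [0, 0, 0]}, {"dp": [0.002, 0, 0], "turn": [0, 0, 0]}, {"dp": [0.003, 0, 0], "turn": [0, 0, 0]}, {"dp": [0.004, 0, 0], "turn": [0, 0, 0]}, {"dp": [0.004, 0, 0], "turn": [0, 0, 0]}]}}

```text
time: 14.5
tool_pos: [0.508, -0.0891, 0.0834]
tool_rot: [-1.568, 1.221, -0.039]
contact_force: [-6.8, 0.1, 11.9]
opening: 0.0008
```

```bash
python3 st.py 4
```

```text
t 14.5 to cap (x depth left, y, z) mm [-10.21  -0.14   0.1 ] depth 10.21 F_N 13.53 vel 0.004
```

Request:
{"api": "move_arm", "payload": {"deltas": [{"dp": [0.0005, 0, 0], "turn": [0, 0, 0]}, {"dp": [0.0005, 0, 0], "turn": [0, 0, 0]}]}}

```text
time: 14.7
tool_pos: [0.5081, -0.0891, 0.0832]
tool_rot: [-1.568, 1.221, -0.039]
contact_force: [-10.0, 0.3, 15.0]
opening: 0.0005
```

Request:
{"api": "move_arm", "payload": {"deltas": [{"dp": [-0.004, 0, 0], "turn": [0, 0, 0]}, {"dp": [-0.008, 0, 0], "turn": [0, 0, 0]}, {"dp": [-0.014, 0, 0], "turn": [0, 0, 0]}, {"dp": [-0.014, 0, 0], "turn": [0, 0, 0]}, {"dp": [-0.014, 0, 0], "turn": [0, 0, 0]}, {"dp": [-0.011, 0, 0], "turn": [0, 0, 0]}, {"dp": [-0.009, 0, 0], "turn": [0, 0, 0]}, {"dp": [-0.008, 0, 0], "turn": [0, 0, 0]}, {"dp": [-0.008, 0, 0], "turn": [0, 0, 0]}, {"dp": [-0.008, 0, 0], "turn": [0, 0, 0]}]}}

```text
time: 15.7
tool_pos: [0.5057, -0.0891, 0.0898]
tool_rot: [-1.568, 1.221, -0.039]
contact_force: [-3.2, -0.4, 6.3]
opening: 0.0003
```

```bash
python3 st.py 4
```

```text
t 15.7 to cap (x depth left, y, z) mm [-3.34 -0.07  0.17] depth 3.34 F_N 7.05 vel 0.002
```

Cap 4 is off (7.05 N at 3.3 mm), so all four are off. Now the main switch.

Request:
{"api": "move_arm", "payload": {"deltas": [{"dp": [-0.03, 0, 0], "turn": [0, 0, 0]}, {"dp": [-0.06, 0, 0], "turn": [0, 0, 0]}, {"dp": [-0.06, 0, -0.03], "turn": [0, 0, 0]}, {"dp": [-0.06, 0, -0.06], "turn": [0, 0, 0]}, {"dp": [-0.06, 0, -0.095], "turn": [0, 0, 0]}, {"dp": [-0.06, 0, -0.095], "turn": [0, 0, 0]}, {"dp": [-0.06, 0, -0.095], "turn": [0, 0, 0]}, {"dp": [-0.06, 0, -0.095], "turn": [0, 0, 0]}], "hand": 0.05}}

```text
time: 16.5
tool_pos: [0.4807, -0.1822, 0.1455]
tool_rot: [-1.565, 1.223, -0.036]
contact_force: [0.3, 0.1, -0.3]
opening: 0.0497
```

```bash
python3 - <<'E'
from h import *
delta(mainp+N*.021,rt()); print(cur()[0]['opening'],cur()[1])
p,d=robot.read_camera("side"); cv2.imwrite("pics/s4.png",cv2.resize(p[220:420,180:440,::-1],None,fx=3,fy=3))
p,d=robot.read_camera("top"); cv2.imwrite("pics/t4.png",cv2.resize(p[180:380,320:520,::-1],None,fx=3,fy=3))
E
```

```text
dp mm [52.18 -0.87 -0.87] turn [-0.03  0.12 -0.05]
0.04968489425254625 [ 0.48071157 -0.18219862  0.14550926]
```

View pics/s4.png

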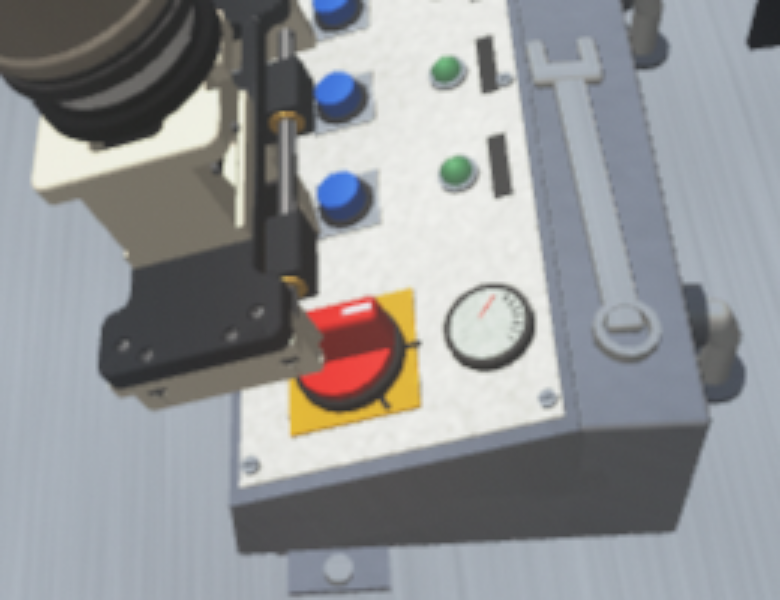

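View pics/t4.png

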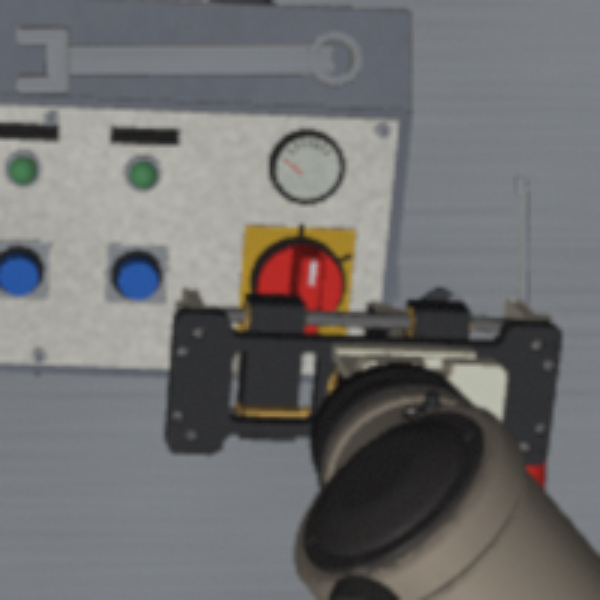

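The handle still points at the off mark and the jaws straddle it. I'll go down over the bar.

Request:
{"api": "move_arm", "payload": {"deltas": [{"dp": [0.01, -0.001, -0.001], "turn": [0, 0, 0]}, {"dp": [0.022, -0.001, -0.001], "turn": [0, 0, 0]}, {"dp": [0.034, -0.001, -0.001], "turn": [0, 0, 0]}, {"dp": [0.046, -0.001, -0.001], "turn": [0, 0, 0]}, {"dp": [0.052, -0.001, -0.001], "turn": [0, 0, 0]}, {"dp": [0.052, -0.001, -0.001], "turn": [0, 0, 0]}, {"dp": [0.052, -0.001, -0.001], "turn": [0, 0, 0]}]}}

```text
time: 17.3
tool_pos: [0.4997, -0.1848, 0.0974]
tool_rot: [-1.567, 1.222, -0.038]
contact_force: [0.0, 0.1, -0.5]
opening: 0.0496
```

Request:
{"api": "move_arm", "payload": {"deltas": [{"dp": [0, 0, 0], "turn": [0, 0, 0]}, {"dp": [0, 0, 0], "turn": [0, 0, 0]}, {"dp": [0, 0, 0], "turn": [0, 0, 0]}, {"dp": [0, 0, 0], "turn": [0, 0, 0]}, {"dp": [0, 0, 0], "turn": [0, 0, 0]}, {"dp": [0, 0, 0], "turn": [0, 0, 0]}], "hand": 0.0, "squeeze": 25}}

```text
time: 17.9
tool_pos: [0.4997, -0.1823, 0.0977]
tool_rot: [-1.555, 1.222, -0.026]
contact_force: [4.0, 12.5, 6.0]
opening: 0.0138
```

```bash
python3 - <<'E'
from h import *
delta(mainp+N*.021,rt());o=cur()[0]; print(o['opening'],o['contact_force'],o['torque'],o['torque']@N)
E
```

```text
dp mm [ 0.78  0.68 -1.42] turn [-0.08  0.31 -0.02]
0.013800616042660965 [ 3.97832759 12.46247346  5.97657447] [ 1.96131586 -0.60633444  0.51492671] -0.19503239950307752
```

Gripped at 13.8 mm, but with a 12 N side load, so the bar sits about 2.5 mm toward +y. I'll relieve that, then turn.

Request:
{"api": "move_arm", "payload": {"deltas": [{"dp": [0, 0, 0.001], "turn": [0, 0, 0]}, {"dp": [0, 0, 0.0025], "turn": [0, 0, 0]}, {"dp": [0, 0, 0.0025], "turn": [0, 0, 0]}]}}

```text
time: 18.2
tool_pos: [0.4998, -0.1822, 0.0978]
tool_rot: [-1.567, 1.221, -0.039]
contact_force: [-0.9, 1.9, 3.1]
opening: 0.014
```

Request:
{"api": "move_arm", "payload": {"deltas": [{"dp": [0, 0, 0], "turn": [4, 0, 0]}, {"dp": [0, 0, 0], "turn": [8, 0, 0]}, {"dp": [0, 0, 0], "turn": [12, 0, 0]}, {"dp": [0, 0, 0], "turn": [16, 0, 0]}, {"dp": [0, 0, 0], "turn": [20, 0, 0]}, {"dp": [0, 0, 0], "turn": [20, 0, 0]}], "squeeze": 40}}

```text
time: 18.8
tool_pos: [0.4997, -0.1829, 0.0977]
tool_rot: [-1.22, 1.221, -0.041]
contact_force: [-4.4, -1.6, 3.7]
opening: 0.0135
```

```bash
cat > m.py <<'E'
from h import *
o,p,R=cur(); print(o['time'],'rel mm',(R.T@(p-mainp)*1000).round(2),'turned',np.degrees(Ro.from_matrix(rt().T@R).as_rotvec()).round(2),'F',o['contact_force'].round(1),'tool F',(R.T@o['contact_force']).round(1),'T.N',(o['torque']@N).round(3),o['opening'],o['qpos'][5])
E
python3 m.py
```

```text
18.8 rel mm [-21.78  -0.36   1.07] turned [ 2.007e+01 -2.000e-02 -3.000e-02] F [-4.4 -1.6  3.7] tool F [-5.   2.1 -2.6] T.N -0.117 0.013538481256798457 -2.082114464898005
```

Request:
{"api": "move_arm", "payload": {"deltas": [{"dp": [0, 0, 0], "turn": [4, 0, 0]}, {"dp": [0, 0, 0], "turn": [8, 0, 0]}, {"dp": [0, 0, 0], "turn": [12, 0, 0]}, {"dp": [0, 0, 0], "turn": [16, 0, 0]}, {"dp": [0, 0, 0], "turn": [20, 0, 0]}, {"dp": [0, 0, 0], "turn": [24, 0, 0]}, {"dp": [0, 0, 0], "turn": [28, 0, 0]}, {"dp": [0, 0, 0], "turn": [32, 0, 0]}, {"dp": [0, 0, 0], "turn": [35, 0, 0]}, {"dp": [0, 0, 0], "turn": [35, 0, 0]}]}}

```text
time: 19.8
tool_pos: [0.499, -0.1838, 0.0975]
tool_rot: [-0.614, 1.222, -0.045]
contact_force: [-10.0, -7.7, 3.8]
opening: 0.0137
```

```bash
python3 m.py
```

```text
19.8 rel mm [-21.78  -0.08  -0.14] turned [ 5.498e+01  7.000e-02 -1.000e-02] F [-10.   -7.7   3.8] tool F [ -6.9  -2.2 -11. ] T.N -0.049 0.013734952654782768 -1.4725700815112466
```

Request:
{"api": "move_arm", "payload": {"deltas": [{"dp": [0, 0, -0.001], "turn": [0, 0, 0]}, {"dp": [0, 0, -0.002], "turn": [1, 0, 0]}, {"dp": [0, 0, -0.002], "turn": [3, 0, 0]}, {"dp": [0, 0, -0.002], "turn": [5, 0, 0]}, {"dp": [0, 0, -0.002], "turn": [5, 0, 0]}]}}

```text
time: 20.3
tool_pos: [0.4987, -0.1841, 0.0974]
tool_rot: [-0.524, 1.22, -0.042]
contact_force: [-1.3, -3.4, 3.0]
opening: 0.014
```

```bash
python3 m.py
```

```text
20.3 rel mm [-21.78  -0.13  -0.46] turned [ 6.001e+01 -4.000e-02 -8.000e-02] F [-1.3 -3.4  3. ] tool F [-3.3 -2.9 -1.8] T.N 0.04 0.01400307537688179 -1.3923307789732058
```

Request:
{"api": "move_arm", "payload": {"deltas": [{"dp": [0, 0, 0], "turn": [1, 0, 0]}, {"dp": [0, 0, 0], "turn": [2, 0, 0]}, {"dp": [0, 0, 0], "turn": [3, 0, 0]}, {"dp": [0, 0, 0], "turn": [3, 0, 0]}]}}

```text
time: 20.7
tool_pos: [0.4986, -0.184, 0.0974]
tool_rot: [-0.472, 1.22, -0.043]
contact_force: [-1.4, -5.5, 4.2]
opening: 0.0138
```

```bash
python3 m.py
```

```text
20.7 rel mm [-21.79  -0.1   -0.46] turned [ 6.298e+01 -3.000e-02 -8.000e-02] F [-1.4 -5.5  4.2] tool F [-4.4 -5.1 -2.2] T.N 1.047 0.01377710081569985 -1.339913300978106
```

Torque rose from 0.04 to 1.05 N m between 60° and 63°, so the handle is at its stop. I'll release and back off.

Request:
{"api": "move_arm", "payload": {"deltas": [{"dp": [0, 0, 0], "turn": [0, 0, 0]}, {"dp": [0, 0, 0], "turn": [0, 0, 0]}, {"dp": [0, 0, 0], "turn": [0, 0, 0]}, {"dp": [0, 0, 0], "turn": [0, 0, 0]}, {"dp": [0, 0, 0], "turn": [0, 0, 0]}, {"dp": [0, 0, 0], "turn": [0, 0, 0]}], "hand": 0.045}}

```text
time: 21.3
tool_pos: [0.4982, -0.1833, 0.0969]
tool_rot: [-0.467, 1.222, -0.038]
contact_force: [-0.1, 0.4, 0.1]
opening: 0.0444
```

Request:
{"api": "move_arm", "payload": {"deltas": [{"dp": [-0.01, 0, 0], "turn": [0, 0, 0]}, {"dp": [-0.03, 0, 0], "turn": [0, 0, 0]}, {"dp": [-0.06, 0, 0], "turn": [0, 0, 0]}, {"dp": [-0.1, 0, 0], "turn": [0, 0, 0]}, {"dp": [-0.15, 0, 0], "turn": [0, 0, 0]}, {"dp": [-0.18, 0, 0], "turn": [0, 0, 0]}, {"dp": [-0.2, 0, 0], "turn": [0, 0, 0]}, {"dp": [-0.2, 0, 0], "turn": [0, 0, 0]}, {"dp": [-0.2, 0, 0], "turn": [0, 0, 0]}]}}

```text
time: 22.2
tool_pos: [0.4295, -0.1807, 0.2849]
tool_rot: [-0.469, 1.221, -0.041]
contact_force: [-0.9, -0.3, -0.7]
opening: 0.045
```

```bash
python3 - <<'E'
from h import *
p,d=robot.read_camera("side"); cv2.imwrite("pics/s5.png",p[:,:,::-1])
np.save("s5p",p);np.save("s5d",d)
p,d=robot.read_camera("top"); cv2.imwrite("pics/t5.png",p[:,:,::-1])
E
python3 m.py
```

```text
22.3 rel mm [-220.54    1.83   -1.47] turned [63.05 -0.07  0.15] F [-0.2 -0.1 -0.5] tool F [ 0.4  0.  -0.4] T.N 0.026 0.04515159402065331 -1.2405332103713584
```

View pics/s5.png

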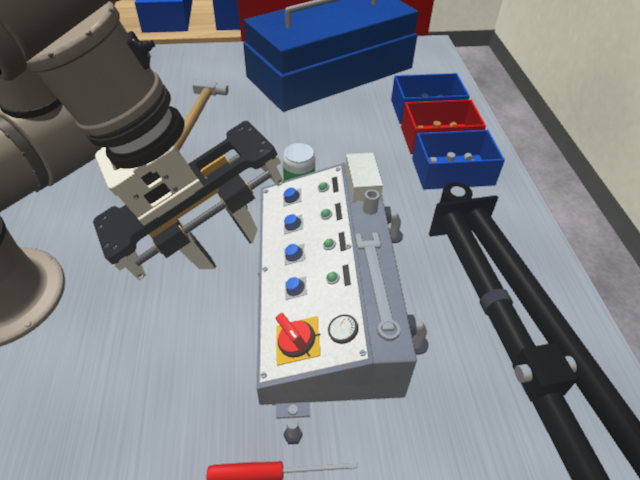

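View pics/t5.png

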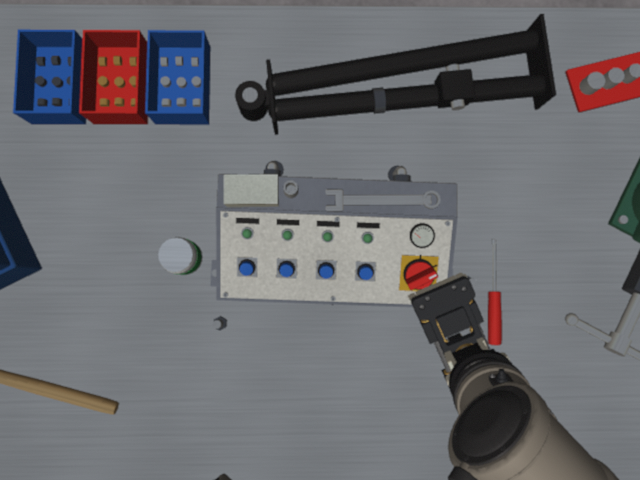

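Both views show the bar turned clockwise toward the on mark: top at (421,273), side at (290,332). The tin, bolt, spanner, socket, carton and screwdriver are where they were. I'll check the bar's angle.

```bash
python3 - <<'E'
from h import *
p=np.load("s5p.npy");d=np.load("s5d.npy");h=cv2.cvtColor(p,cv2.COLOR_RGB2HSV)
for P,D in((p,d),(np.load("side_p.npy"),np.load("side_d.npy"))):
    h=cv2.cvtColor(P,cv2.COLOR_RGB2HSV)
    r=((h[:,:,0]<8)|(h[:,:,0]>172))&(h[:,:,1]>120)&(D>0)
    ys,xs=np.where(r);b=(abs(xs-293)<40)&(abs(ys-337)<40)
    q=np.array([w("side",x,y,D[y,x]) for x,y in zip(xs[b],ys[b])])-mainp
    l=np.c_[q@S,q@Y,q@N]; l=l[(l[:,2]>.038)&(l[:,2]<.050)]
    e=l[:,:2]-l[:,:2].mean(0);v=np.linalg.svd(e,full_matrices=False)[2][0]
    print(len(l),l.mean(0),"angle cw deg",np.degrees(np.arctan2(-v[1]*np.sign(v[0]),abs(v[0]))))
E
```

```text
280 [ 0.00092886 -0.00267606  0.04381882] angle cw deg 58.46762350235133
319 [-0.00131499 -0.0024285   0.04327133] angle cw deg 1.163274709132498
```

```bash
python3 - <<'E'
from h import *
L=[]
for k in range(3):
  for n,cx,cy in(("top",420,273),("side",293,337)):
    P,D=robot.read_camera(n)
    L.append((n+"now",n,P,D,cx,cy))
L+= [(n+"0",n,np.load(n+"_p.npy"),np.load(n+"_d.npy"),cx,cy) for n,cx,cy in(("top",420,275),("side",293,337))]
for lab,n,P,D,cx,cy in L:
    h=cv2.cvtColor(P,cv2.COLOR_RGB2HSV)
    r=((h[:,:,0]<8)|(h[:,:,0]>172))&(h[:,:,1]>120)&(D>0)
    ys,xs=np.where(r);b=(abs(xs-cx)<40)&(abs(ys-cy)<40)
    q=np.array([w(n,x,y,D[y,x]) for x,y in zip(xs[b],ys[b])])-mainp
    l=np.c_[q@S,q@Y,q@N]; 
    for lo in(.036,.039,.041):
        m=l[(l[:,2]>lo)&(l[:,2]<.052)]
        rect=cv2.minAreaRect((m[:,:2]*1e4).astype(np.float32))
        e=m[:,:2]-m[:,:2].mean(0);v=np.linalg.svd(e,full_matrices=False)[2][0]
        print(lab,lo,len(m),m.mean(0).round(4),"cw",np.degrees(np.arctan2(-v[1]*np.sign(v[0]),abs(v[0]))).round(1),np.round(rect[1],0),round(rect[2],1))
print(robot.observe()['time'])
E
```

```text
topnow 0.036 243 [-0.0002  0.0042  0.0439] cw 58.6 [158. 515.] 30.9
topnow 0.039 222 [-0.0006  0.0042  0.0445] cw 58.8 [156. 515.] 30.9
topnow 0.041 207 [-0.001   0.0043  0.0448] cw 59.1 [141. 515.] 30.0
sidenow 0.036 290 [ 0.0012 -0.0031  0.0436] cw 58.5 [139. 523.] 29.8
sidenow 0.039 278 [ 0.0007 -0.0023  0.0438] cw 58.5 [139. 523.] 29.8
sidenow 0.041 266 [ 0.0003 -0.0015  0.044 ] cw 58.4 [139. 523.] 29.8
topnow 0.036 237 [-0.0003  0.0047  0.0441] cw 59.8 [143. 515.] 30.2
topnow 0.039 219 [-0.0007  0.0047  0.0446] cw 60.0 [143. 515.] 30.2
topnow 0.041 205 [-0.0008  0.0042  0.0449] cw 59.5 [143. 515.] 30.2
sidenow 0.036 288 [ 0.0011 -0.0029  0.0436] cw 58.4 [139. 532.] 29.9
sidenow 0.039 277 [ 0.0006 -0.0021  0.0438] cw 58.6 [139. 532.] 29.9
sidenow 0.041 265 [ 0.0001 -0.0013  0.044 ] cw 58.4 [138. 530.] 29.9
topnow 0.036 245 [-0.0003  0.0045  0.0438] cw 58.9 [161. 516.] 30.2
topnow 0.039 227 [-0.0005  0.0041  0.0443] cw 58.6 [161. 516.] 30.2
topnow 0.041 211 [-0.001   0.0043  0.0446] cw 59.3 [151. 516.] 30.7
sidenow 0.036 291 [ 0.0012 -0.0031  0.0435] cw 58.6 [139. 535.] 29.9
sidenow 0.039 279 [ 0.0007 -0.0022  0.0437] cw 58.3 [139. 529.] 29.9
sidenow 0.041 261 [ 0.     -0.0012  0.044 ] cw 58.4 [137. 523.] 30.6
top0 0.036 232 [0.0008 0.003  0.0442] cw 1.1 [144. 528.] 89.2
top0 0.039 222 [0.0004 0.0028 0.0444] cw 1.5 [144. 525.] 89.2
top0 0.041 206 [0.0002 0.0025 0.0448] cw 1.4 [144. 513.] 89.2
side0 0.036 340 [-0.001  -0.0027  0.0429] cw 1.5 [137. 533.] 89.2
side0 0.039 302 [-0.0013 -0.0022  0.0435] cw 1.2 [136. 533.] 89.3
side0 0.041 273 [-0.0013 -0.0018  0.0439] cw 1.5 [136. 529.] 89.2
22.6
```

```bash
python3 -c "
from cell import robot
print(robot.hand_in())"
```

```text
the job is handed in; nothing more can be done
None
```

All four blue switches are off, and the red main switch is on at its stop. I handed the job in at about 22.6 s of the 61 s allowed.

| Cap | As found | What I did | Last feel |
|---|---|---|---|
| 1 | on (plunger met only after about 6 mm) | one full press to the firm stop | 6.2 N at 4.1 mm: off |
| 2 | off (6.4–6.9 N from 1 to 3.3 mm) | left alone | same reading: off |
| 3 | on | one full press to the firm stop | 7.1 N at 3.2 mm: off |
| 4 | on | one full press to the firm stop | 7.05 N at 3.3 mm: off |

- **Main switch:** I gripped it and turned it clockwise only after the caps were off. Torque rose from 0.04 to about 1.05 N m between 60° and 63° of tool turn, which marks the stop.
- **Checks that disagreed:** Box fits to the bar gave about 60° in both views. Line fits gave 58–60°, and about 57° once corrected for their 1° zero error. I took the torque as deciding.
- **Grip on the bar:** The jaws closed about 2.5 mm off-centre, with a 12 N side load on the handle. I relieved it before turning; another 11 N built up near 55° and I relieved that too.
- **Bystanders:** In the last pictures the other things on the desk and bench look unmoved; I judged that by eye. The gripper was about 0.2 m clear of the desk and touching nothing.

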